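Cap a glaze jar and back the cap off a quarter turn

ROBOT

A 7-joint arm with a two-finger parallel gripper is mounted at the origin on the work surface. World frame = base frame: x ahead of the robot, y to its left, z up, the work surface at z = 0. Lengths are in m, angles in rad, forces in N, time in s.
With the tool pointing down it reaches from about 0.4 to 0.9 m from the base axis. Payload 5.5 kg.
Tool frame: the origin (TCP) lies at the centre of the arm's flange, where the gripper is bolted on; the fingertips stand 173 mm ahead of it and the grasp point (between the pads) lies 155 mm ahead of it; z points along the fingers, y is the direction in which the jaws open and shut (so a half turn about z gives the same grasp; the last joint's range is limited). The gripper opens to 85 mm and grips with 20 to 120 N. Pads are 22 mm wide; open, the fingers measure 114 mm over their backs; the gripper's body (76 mm by 85 mm) begins 54 mm behind the grasp point. The pads swing forward as they close: fully open they stand 13 mm farther back than shut.
Start: joints at [1.451, 0.501, -0.427, 1.55, 0.221, 1.138, -0.21], TCP at [0.243, -0.603, 0.405] pointing down, gripper open.
Joint ranges: [-2.88, 2.88], [-0.31, 2.03], [-1.54, 1.56], [0.2, 2.42], [-1.41, 4.55], [0.19, 2.02], [-2.57, 2.57]. Speed limits (rad/s): [2.57, 2.57, 3.14, 3.14, 3.14, 3.14, 3.14].

INTERFACE

Orientations are given as a rotation vector (axis times angle).
In Python, from workcell import bot gives the robot as it stands.
- The arm moves only by the tool carry_out, never from a script. Its argument "rows" is a list of rows, each an object with "offset": the shift along the world's x, y, z in m, a list of three; "spin": the turn about the world's z in degrees; "fingers": the closure in counts, from 0 (fully open) to 255 (shut). A call has 1 to 20 rows; each row is the pose to reach, as a shift and turn from the pose commanded when the call began; what a row does not reach only later rows make up. A row lasts 1/12 s, in which the tool goes at most 41.7 mm and 7.16 degrees, less where a joint would pass 70% of its speed; a pose out of reach is approached as far as the arm can. A call with a gripper value outside its range is refused whole. The fingers move at their own pace and stop on an object; "squeeze" is the grip in N (left out, the last holds). Time passes only in rows, so rows that repeat a pose let the fingers close. It gives the time, the measured TCP pose, the force and the opening at its end, in the units of the state.
- bot.read_state(): the state, without advancing time (a new reading comes with each control period).
- bot.grab_frame(name): name is "side" or "top" or "wrist"; returns the picture (480x640x3 uint8, red, green, blue); there is no depth.
- bot.get_calibration(name): a dict with "fx", "fy", "cx", "cy" (pixels), "k1" (the pictures are not rectified: a ray, as slopes to the right and down, at radius r is drawn at 1 + k1 r^2 times it, then the intrinsics apply), "xyz" and "rotation" of the camera in the world. Camera axes: x right, y up, looking along -z (the intrinsics and any distortion apply to the point x, -y, -z); pixel columns grow to the right and rows downward; lengths in m; the calibration is good to about 2 mm. A picture is of the moment at which its call begins: read the wrist's pose just before it. get_calibration takes no time and is no camera call; for the wrist camera it gives the pose at the moment of the call.
- bot.finish_job(): hands the job in, once; it reports no verdict.
The state is a dict: "time": time; "joint_positions": joint angles; "joint_velocities": joint speeds; "joint_efforts": joint torques, N m; "tool_pos": TCP position; "tcp_rot": TCP orientation; "ft_force": force on the tool from outside, world axes, zero at the start; "wrist_torque": the same for the moment, N m; "gripper_width": finger opening in m.
Only numpy, scipy, OpenCV 4.12 (cv2) and the standard library are available. Lean on these libraries where they do the work, as an engineer would, in place of code of your own. Each camera call takes 0.05 s, during which the arm holds its last target. There are 200 camera calls.

TASK

Stand the square glaze jar upright in the raised wooden holder, then screw its black cap down clockwise until it bottoms out, and after that back it off a quarter turn so that dried glaze cannot seize it. Finish while still holding the cap at that setting, gripped between the fingers, with the jar fully down in the holder. Keep the jar upright throughout and leave the mug, the bowl, the brush and the kiln prop where they are.

Things in the scene. Friction and masses are not known exactly. Their poses are not given: they have to be found in the camera images.
- jar_mid (a point): Centre of the body of the loose glaze jar, which at the start stands upright on the bench: a white square plastic jar with a brown band all round, body 56 x 56 mm and 60 mm tall, flat shoulder on top, about 0.25 to 0.5 kg. This point lies on the jar's axis, 30 mm above its underside. z up the jar, x and y square to its side faces.
- cap: The jar's ribbed black round screw cap, 44 mm across, 32 mm tall, with a yellow pointer line on top; already started on the thread, it cannot come off. Origin: centre of its underside, on the jar's axis. Screwed down, its underside is 66 mm above the jar's underside, leaving a 6 mm gap over the jar's shoulder round a narrower collar. It rises 6 mm per turn unscrewed. x: along the pointer line.
- cap_mid (a point): The middle of the cap on its axis, 16 mm below the cap's top face and 16 mm above its underside; rises and turns with the cap.
- cap_turn (a joint): How far the cap is unscrewed, rad: 0 is bottomed out against the jar's collar (a hard stop), larger is unscrewed, anticlockwise seen from above; a quarter turn is 1.57. At the start 2.1 to 3.6. It turns stiffly (0.06 N m) and stays where it is left; the jar turns with it unless kept from turning.
- holder: Raised jar holder, fixed to the bench: pale wooden block 82 x 82 mm, 50 mm tall, with a dark rim round its top, 9 mm high, 87 mm over all. The rim flares outward by 20 degrees: the socket within is 61 x 61 mm at its floor, 68 mm at its mouth, takes the jar's foot any of four ways round and keeps the jar from turning. Origin: centre of its underside; z up, x and y square to the socket's walls.
- seat (a point): Centre of the socket's floor, 50 mm above the bench; the rim's top is 9 mm higher. With the jar home, jar_mid is 30 mm above it.
- mug: Bystander: blue mug, 80 mm across, 85 mm tall, with a handle; origin at the centre of its underside.
- brush: Bystander: brush with wooden handle, 200 mm long, about 20 mm high, lying along its x axis; origin under its middle.
- bowl: Bystander: terracotta bowl, 100 mm across, 45 mm tall; origin at the centre of its underside.
- prop: Bystander: cream kiln prop, an upright tube 44 mm across, 70 mm tall; origin at the centre of its underside.
Things that resemble listed ones, but are neither listed nor needed, are in the scene too. What is shaped like the part that bears jar_mid but purple is not meant.

How it is judged:
On the way, in this order (a step that is already met when the one before it is completed fails the run):
1. the jar stands home in the holder's socket (horizontal distance between jar_mid and seat below 0.006 m and z of jar_mid in the frame of seat between 0.026 and 0.035 m and angle between jar_mid's own z axis and vertical below 0.08 rad), for 0.3 s.
2. the cap is screwed down until it bottoms out, the jar still in the holder (all of step 1 and value of joint cap_turn below 0.1 rad), for 0.2 s.
At the end, for the whole second after the job is handed in: The jar stands home in the holder (within 6 mm sideways, 5 mm in height, 0.08 rad of upright); the cap is 1.57 rad, give or take 0.35, back from bottomed out, at rest, gripped by the fingers with over 2 N; no bystander moved 40 mm (all of step 1 and value of joint cap_turn between 1.22 and 1.92 rad and contact force between the fingers and cap above 2 N and linear speed of cap below 0.03 m/s and distance of each of mug, brush, bowl, prop from where it was at the start of the episode below 0.04 m); the arm keeps its last pose, push and grip.
It fails at once if the jar is tipped by more than 0.5 rad (angle between jar_mid's own z axis and vertical above 0.5 rad).
It fails at once if the mug is moved by 40 mm or more (distance of mug from where it was at the start of the episode above 0.04 m).
It fails at once if the brush is moved by 40 mm or more (distance of brush from where it was at the start of the episode above 0.04 m).
It fails at once if the bowl is moved by 40 mm or more (distance of bowl from where it was at the start of the episode above 0.04 m).
It fails at once if the prop is moved by 40 mm or more (distance of prop from where it was at the start of the episode above 0.04 m).
It also fails if it takes over 72 s, if anything falls off the work surface, if the arm or the gripper's body presses on something with over 40 N, if the wrist force passes 120 N, or if a joint passes its speed limit or range.

## Working session

There is one attempt and no reset: what is moved stays moved. The work goes in short steps, Python scripts to look and compute and a tool call to move; the robot and the scene stay as the last step left them, time stands still between calls to the robot, and variables do not carry over. Pictures are saved under pics/ and viewed, on a budget of 10 in all, crops included, one or two more only if the job needs it, and the job is handed in when it is done.

Besides the shell and the picture viewer there is one more tool, called after "Emit:" as a command line: name --argument value ..., lists and objects as JSON in quotes. carry_out: Moves the arm, as the interface text tells. Its arguments: {"type":"object","properties":{"rows":{"type":"array"},"squeeze":{"type":"number"}},"required":["rows"]}

```bash
mkdir -p pics; ls; cat > h.py <<'E'
import numpy as np, cv2
from workcell import bot
def save(n,f):
    im=bot.grab_frame(n); cv2.imwrite(f,im[:,:,::-1]); return im
def ray(c,u,v):
    d=np.array([(u-c['cx'])/c['fx'],(v-c['cy'])/c['fy']]); s=d.copy()
    for _ in range(20): s=d/(1+c['k1']*(s@s))
    R=np.array(c['rotation']); 
    if R.shape!=(3,3): R=cv2.Rodrigues(R.astype(float))[0]
    r=R@np.array([s[0],-s[1],-1]); return np.array(c['xyz'],float),r/np.linalg.norm(r)
def onz(c,u,v,z):
    o,r=ray(c,u,v); return o+r*(z-o[2])/r[2]
def proj(c,p):
    R=np.array(c['rotation'])
    if R.shape!=(3,3): R=cv2.Rodrigues(R.astype(float))[0]
    q=R.T@(np.array(p)-c['xyz']); s=np.array([q[0],-q[1]])/-q[2]; s=s*(1+c['k1']*(s@s))
    return np.array([s[0]*c['fx']+c['cx'],s[1]*c['fy']+c['cy']])
def tri(rays):
    A=np.zeros((3,3));b=np.zeros(3)
    for o,r in rays:
        P=np.eye(3)-np.outer(r,r);A+=P;b+=P@o
    p=np.linalg.solve(A,b); return p,[np.linalg.norm((np.eye(3)-np.outer(r,r))@(p-o)) for o,r in rays]
E
python3 - <<'E'
from h import *
for n in('top','side'):
    save(n,f'pics/{n}0.png'); print(n,bot.get_calibration(n))
print(bot.read_state()); print(bot.get_calibration('wrist'))
E
```

```text
pics
top {'fx': 442.20068793429135, 'fy': 442.20068793429135, 'cx': 314.1670214554603, 'cy': 228.96035326184716, 'k1': -0.059604658671382774, 'xyz': array([ 0.47519964, -0.00194255,  1.0483493 ]), 'rotation': array([ 0.09247907, -0.07852677, -1.55987035])}
side {'fx': 568.670656983637, 'fy': 568.670656983637, 'cx': 323.12178079021686, 'cy': 233.84779500820665, 'k1': 0.022464346461595952, 'xyz': array([ 0.51998636, -1.00646128,  0.73963601]), 'rotation': array([ 0.99185289, -0.05060829, -0.04967371])}
{'time': 0.1, 'joint_positions': array([ 1.45119116,  0.5017492 , -0.42680812,  1.55138465,  0.22081646,
        1.13828082, -0.21029885]), 'joint_velocities': array([ 0.00021537, -0.00043682, -0.00161392, -0.00444402, -0.00089439,
        0.00022655,  0.00038095]), 'joint_efforts': array([-1.15038958e-02, -5.70808840e+01, -5.83891869e+00, -2.81744045e+01,
        1.04622034e-02,  5.57765932e-03, -9.19310366e-06]), 'tool_pos': array([ 0.24262041, -0.60266334,  0.4037496 ]), 'tcp_rot': array([-3.08249384e+00, -5.97412804e-01,  4.57456248e-04]), 'ft_force': array([ 0.00308024, -0.28151418,  0.23316966]), 'wrist_torque': array([ 0.02244918,  0.02889889, -0.04327831]), 'gripper_width': 0.08493371074959272}
{'fx': 399.53498723038825, 'fy': 399.53498723038825, 'cx': 319.2398548675252, 'cy': 249.1165449899511, 'k1': 0.018477374728057938, 'xyz': array([ 0.30469242, -0.57735521,  0.37330749]), 'rotation': array([-0.2346691 ,  0.16057286, -1.18048112])}
```

View pics/top0.png

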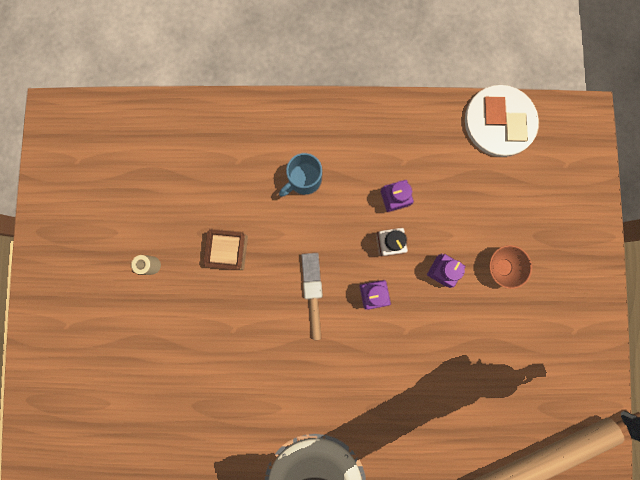

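View pics/side0.png

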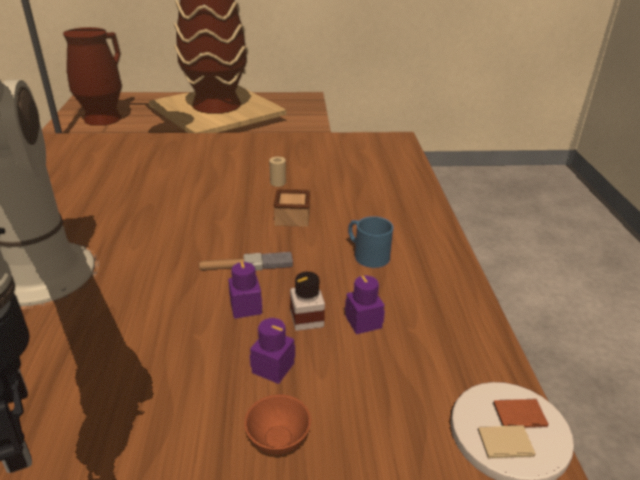

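The top view shows the white jar at about (393,242), cap centre at (396,240) and pointer toward (402,247). The holder is at (223,250), with three purple decoys round the jar. The side view shows the cap top at (307,279) and the holder rim centre at (292,198).

```bash
python3 - <<'E'
from h import *
ct,cs=bot.get_calibration('top'),bot.get_calibration('side')
for n,a,b in(('captop',(396,239.5),(307,279)),('rimtop',(223.5,250.5),(292.5,198))):
    print(n,tri([ray(ct,*a),ray(cs,*b)]))
for n,p in dict(p1=(400,190),p2=(374,294),p3=(449,268)).items(): print(n,onz(ct,*p,.1))
# orientations from top picture
im=cv2.imread('pics/top0.png');hsv=cv2.cvtColor(im,cv2.COLOR_BGR2HSV)
def rect(mask,roi,z,name):
    m=np.zeros_like(mask);x0,y0,x1,y1=roi;m[y0:y1,x0:x1]=mask[y0:y1,x0:x1]
    c=np.vstack([k for k in cv2.findContours(m,cv2.RETR_EXTERNAL,cv2.CHAIN_APPROX_NONE)[0] if len(k)>4])
    box=cv2.boxPoints(cv2.minAreaRect(c)); P=np.array([onz(ct,*q,z) for q in box])
    e=np.diff(P,axis=0); print(name,P.mean(0),np.linalg.norm(e,axis=1),np.degrees(np.arctan2(e[:,1],e[:,0])))
white=((hsv[...,1]<60)&(hsv[...,2]>150)).astype(np.uint8)
rect(white,(370,222,418,262),.06,'jar shoulder')
dark=((hsv[...,2]<110)).astype(np.uint8)
rect(dark,(195,225,250,275),.059,'rim')
E
```

```text
captop (array([ 0.55783411, -0.17050788,  0.09375507]), [np.float64(0.00038180651180533737), np.float64(0.00038180651180509944)])
rimtop (array([0.53570706, 0.21306543, 0.04880471]), [np.float64(0.0021784680681074704), np.float64(0.0021784680681073486)])
p1 [ 0.66607032 -0.17936083  0.1       ]
p2 [ 0.44098148 -0.12154283  0.1       ]
p3 [ 0.49728201 -0.28293308  0.1       ]
jar shoulder [ 0.55739924 -0.17024946  0.06      ] [0.05402313 0.05559428 0.05371146] [ -81.35818293 -172.54425802   98.55269837]
rim [0.5343737  0.21802907 0.059     ] [0.08628042 0.09184096 0.08593076] [ -2.72037594 -94.23646396 176.75088231]
```

Emit:
carry_out --rows '[{"offset":[0.315,0.433,0.0],"spin":-13,"fingers":0},{"offset":[0.315,0.433,0.0],"spin":-13,"fingers":0},{"offset":[0.315,0.433,0.0],"spin":-13,"fingers":0},{"offset":[0.315,0.433,0.0],"spin":-13,"fingers":0},{"offset":[0.315,0.433,0.0],"spin":-13,"fingers":0},{"offset":[0.315,0.433,0.0],"spin":-13,"fingers":0},{"offset":[0.315,0.433,0.0],"spin":-13,"fingers":0},{"offset":[0.315,0.433,0.0],"spin":-13,"fingers":0},{"offset":[0.315,0.433,0.0],"spin":-13,"fingers":0},{"offset":[0.315,0.433,0.0],"spin":-13,"fingers":0},{"offset":[0.315,0.433,0.0],"spin":-13,"fingers":0},{"offset":[0.315,0.433,0.0],"spin":-13,"fingers":0},{"offset":[0.315,0.433,0.0],"spin":-13,"fingers":0},{"offset":[0.315,0.433,0.0],"spin":-13,"fingers":0},{"offset":[0.315,0.433,0.0],"spin":-13,"fingers":0},{"offset":[0.315,0.433,0.0],"spin":-13,"fingers":0}]'

```text
time: 1.43
tool_pos: [0.5575, -0.1702, 0.4041]
tcp_rot: [3.132, 0.245, -0.002]
ft_force: [-0.8, -0.2, 0.7]
gripper_width: 0.0854
```

```bash
python3 - <<'E'
from h import *
import pickle
s=bot.read_state();c=bot.get_calibration('wrist');save('wrist','pics/w1.png');pickle.dump(c,open('w1.pkl','wb'))
print(s['joint_positions'],s['tool_pos'],s['tcp_rot'],c['xyz'],proj(c,(.5577,-.170,.1)))
E
```

```text
[ 0.69978528  0.40590714 -0.57717576  1.72102339  0.24613145  1.0888999
 -1.36999777] [ 0.5575097  -0.17020036  0.40411275] [ 3.13186161e+00  2.45305120e-01 -2.17713527e-03] [ 0.62355425 -0.15947159  0.37356558] [319.27490931 237.01462065]
```

View pics/w1.png

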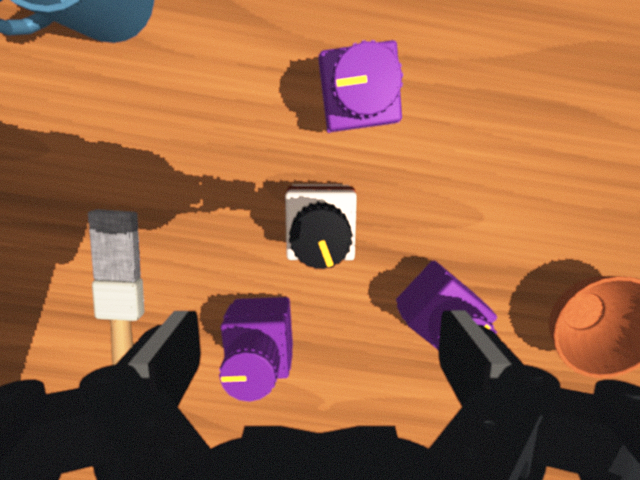

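The wrist view shows the jar square to the tool, with the cap top centred near (320,234) and the pointer at (327,252). I'll refine the centre from three views.

```bash
python3 - <<'E'
from h import *
import pickle
c=pickle.load(open('w1.pkl','rb'));ct,cs=bot.get_calibration('top'),bot.get_calibration('side')
im=cv2.imread('pics/w1.png');h=cv2.cvtColor(im,cv2.COLOR_BGR2HSV)
m=np.zeros((480,640),np.uint8);m[195:275,280:365]=((h[...,2]<70))[195:275,280:365]
m=cv2.morphologyEx(m,cv2.MORPH_OPEN,np.ones((9,9)));m=cv2.morphologyEx(m,cv2.MORPH_CLOSE,np.ones((9,9)))
k=max(cv2.findContours(m,0,1)[0],key=cv2.contourArea);print(cv2.minEnclosingCircle(k),cv2.boundingRect(k))
y=np.zeros((480,640),np.uint8);y[195:275,280:365]=((h[...,0]>20)&(h[...,0]<35)&(h[...,1]>150)&(h[...,2]>150))[195:275,280:365]
p=np.argwhere(y)[:,::-1].astype(np.float32);vx=cv2.fitLine(p,2,0,.01,.01).ravel();print('pointer',vx,p.mean(0))
bx=cv2.boundingRect(k);
# circle at top: use pointer-far edge; top circle spans lower part
(u,v),r=cv2.minEnclosingCircle(k)
print(onz(c,u,v,.1), tri([ray(c,u,v+2),ray(ct,396,239.5),ray(cs,307,279)]))
w=((h[...,1]<60)&(h[...,2]>150)).astype(np.uint8);w2=np.zeros_like(w);w2[180:270,275:370]=w[180:270,275:370]
B=cv2.boxPoints(cv2.minAreaRect(np.argwhere(w2)[:,::-1].astype(np.int32)));P=np.array([onz(c,*q,.06) for q in B]);e=np.diff(P,axis=0)
print('shoulder',P.mean(0),np.linalg.norm(e,axis=1),np.degrees(np.arctan2(e[:,1],e[:,0])))
E
```

```text
((319.5452575683594, 234.6810760498047), 32.442832946777344) (290, 203, 60, 64)
pointer [  0.35735568   0.93396837 325.48822    253.23529   ] [325.48822 253.23529]
[ 0.5593974  -0.16992527  0.1       ] (array([ 0.55740932, -0.17049941,  0.09410334]), [np.float64(0.0008406768688725223), np.float64(0.0007775340313281104), np.float64(0.0003126266552729033)])
shoulder [ 0.55735656 -0.171072    0.06      ] [0.05398286 0.05559174 0.05655738] [ -81.05960783 -169.67966366   98.93646756]
```

Emit:
carry_out --rows '[{"offset":[0.0,-0.0005,-0.03],"spin":0,"fingers":0},{"offset":[0.0,-0.0005,-0.06],"spin":0,"fingers":0},{"offset":[0.0,-0.0005,-0.09],"spin":0,"fingers":0},{"offset":[0.0,-0.0005,-0.12],"spin":0,"fingers":0},{"offset":[0.0,-0.0005,-0.145],"spin":0,"fingers":0},{"offset":[0.0,-0.0005,-0.158],"spin":0,"fingers":0},{"offset":[0.0,-0.0005,-0.164],"spin":0,"fingers":0},{"offset":[0.0,-0.0005,-0.164],"spin":0,"fingers":0},{"offset":[0.0,-0.0005,-0.164],"spin":0,"fingers":40},{"offset":[0.0,-0.0005,-0.164],"spin":0,"fingers":80},{"offset":[0.0,-0.0005,-0.164],"spin":0,"fingers":120},{"offset":[0.0,-0.0005,-0.164],"spin":0,"fingers":160},{"offset":[0.0,-0.0005,-0.164],"spin":0,"fingers":255},{"offset":[0.0,-0.0005,-0.164],"spin":0,"fingers":255},{"offset":[0.0,-0.0005,-0.164],"spin":0,"fingers":255},{"offset":[0.0,-0.0005,-0.164],"spin":0,"fingers":255},{"offset":[0.0,-0.0005,-0.164],"spin":0,"fingers":255}]' --squeeze 70

```text
time: 2.9
tool_pos: [0.5585, -0.1707, 0.2425]
tcp_rot: [3.13, 0.244, 0.003]
ft_force: [-1.3, 0.0, 5.3]
gripper_width: 0.0425
```

Emit:
carry_out --rows '[{"offset":[0.0,0.0,0.02],"spin":0,"fingers":255},{"offset":[0.0,0.0,0.05],"spin":0,"fingers":255},{"offset":[0.0,0.0,0.09],"spin":0,"fingers":255},{"offset":[0.0,0.0,0.13],"spin":0,"fingers":255},{"offset":[-0.005,0.02,0.14],"spin":0,"fingers":255},{"offset":[-0.015,0.05,0.14],"spin":0,"fingers":255},{"offset":[-0.026,0.09,0.14],"spin":0,"fingers":255},{"offset":[-0.037,0.13,0.14],"spin":0,"fingers":255},{"offset":[-0.05,0.17,0.14],"spin":0,"fingers":255},{"offset":[-0.06,0.21,0.14],"spin":0,"fingers":255},{"offset":[-0.073,0.25,0.14],"spin":0,"fingers":255},{"offset":[-0.085,0.29,0.14],"spin":0,"fingers":255},{"offset":[-0.096,0.33,0.14],"spin":0,"fingers":255},{"offset":[-0.107,0.365,0.14],"spin":0,"fingers":255},{"offset":[-0.113,0.382,0.14],"spin":0,"fingers":255},{"offset":[-0.113,0.387,0.14],"spin":0,"fingers":255},{"offset":[-0.113,0.387,0.14],"spin":0,"fingers":255},{"offset":[-0.113,0.387,0.14],"spin":0,"fingers":255}]'

```text
time: 4.4
tool_pos: [0.4449, 0.2158, 0.3805]
tcp_rot: [3.131, 0.245, -0.0]
ft_force: [-0.2, -0.9, -4.2]
gripper_width: 0.0421
```

```bash
python3 - <<'E'
from h import *
import pickle
s=bot.read_state();c=bot.get_calibration('wrist');save('wrist','pics/w2.png');pickle.dump(c,open('w2.pkl','wb'))
print(s['joint_positions'],s['tool_pos'],s['tcp_rot'],s['ft_force'],s['wrist_torque'],c['xyz'],proj(c,(.535,.215,.059)))
E
```

```text
[ 0.14724768  0.30302315 -0.7637575   1.94977317  0.25137948  0.98539384
 -2.14921824] [0.4448677  0.21580941 0.38052965] [ 3.13080384e+00  2.44637444e-01 -4.16864281e-04] [-0.211557   -0.8775023  -4.20184537] [-0.01772093  0.00891043 -0.02621433] [0.51096229 0.22649717 0.35004072] [340.50564287 105.78880912]
```

View pics/w2.png

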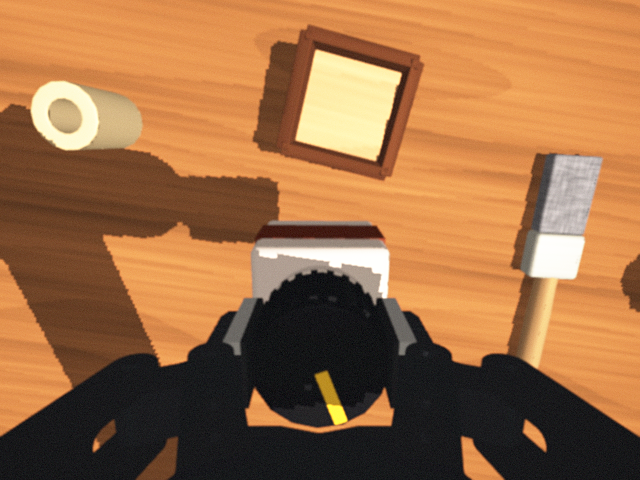

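The wrist view shows the jar hanging square in the grip. The holder rim has corners near (308,27), (422,64), (384,178) and (280,152), centred at about (351,105).

```bash
python3 - <<'E'
from h import *
import pickle
c=pickle.load(open('w2.pkl','rb'));ct,cs=bot.get_calibration('top'),bot.get_calibration('side')
im=cv2.imread('pics/w2.png');h=cv2.cvtColor(im,cv2.COLOR_BGR2HSV)
roi=(slice(15,195),slice(282,432))
m=np.zeros((480,640),np.uint8);m[roi]=((h[...,2]<150)&(h[...,1]>120))[roi]
m=cv2.morphologyEx(m,cv2.MORPH_OPEN,np.ones((5,5)))
k=max(cv2.findContours(m,0,1)[0],key=cv2.contourArea)
q=cv2.boxPoints(cv2.minAreaRect(k));print(q)
def rep(c,B,z,n):
    P=np.array([onz(c,*x,z) for x in B]);e=np.diff(np.vstack([P,P[:1]]),axis=0)
    print(n,P.mean(0),np.linalg.norm(e,axis=1),np.degrees(np.arctan2(e[:,1],e[:,0])))
rep(c,q,.059,'rim mask')
rep(c,[(308,26),(423,64),(385,180),(280,152)],.059,'rim eye')
f=np.zeros_like(m);f[roi]=((h[...,2]>200)&(h[...,1]<130))[roi]
k=max(cv2.findContours(f,0,1)[0],key=cv2.contourArea);q=cv2.boxPoints(cv2.minAreaRect(k));rep(c,q,.05,'floor')
print(q)
# height: cross line-intersection of rim corners: wrist vs top vs side
ctr=proj(c,rep.__class__ and np.mean([onz(c,*x,.059) for x in [(308,26),(423,64),(385,180),(280,152)]],0))
print(ctr,tri([ray(c,*ctr),ray(ct,223.5,250.5),ray(cs,292.5,198)]))
E
```

```text
[[254.40506 147.67043]
 [288.14017  19.70968]
 [414.9194   53.1333 ]
 [381.1843  181.09404]]
rim mask [0.53589263 0.21923135 0.059     ] [0.08418754 0.0858917  0.08589149 0.09333847] [ -8.72022751 -94.35417371 176.32459185  84.45350288]
rim eye [0.53436326 0.20903217 0.059     ] [0.07986393 0.07951197 0.07765717 0.08213453] [-97.59603088 172.97381674  84.30062789  -5.47482339]
floor [0.53557022 0.21038041 0.05      ] [0.06089883 0.06076562 0.06175596 0.06440772] [ -7.60410756 -94.71516699 175.81000743  84.45577066]
[[291.86313  138.76349 ]
 [315.63077   49.634872]
 [401.02493   72.40666 ]
 [377.2573   161.53528 ]]
[348.90687419 108.19023335] (array([0.53540287, 0.21036679, 0.05104771]), [np.float64(0.00185394206466393), np.float64(0.0029167017548986443), np.float64(0.0024809418910097547)])
```

Emit:
carry_out --rows '[{"offset":[0.0,0.01,0.0],"spin":7,"fingers":255},{"offset":[0.01,0.02,0.0],"spin":14,"fingers":255},{"offset":[0.02,0.03,0.0],"spin":21,"fingers":255},{"offset":[0.03,0.04,0.0],"spin":28,"fingers":255},{"offset":[0.04,0.05,0.0],"spin":35,"fingers":255},{"offset":[0.05,0.06,0.0],"spin":42,"fingers":255},{"offset":[0.06,0.07,0.0],"spin":49,"fingers":255},{"offset":[0.07,0.08,0.0],"spin":56,"fingers":255},{"offset":[0.08,0.085,0.0],"spin":63,"fingers":255},{"offset":[0.09,0.085,0.0],"spin":70,"fingers":255},{"offset":[0.09,0.085,0.0],"spin":77,"fingers":255},{"offset":[0.09,0.085,0.0],"spin":84,"fingers":255},{"offset":[0.09,0.085,0.0],"spin":91,"fingers":255},{"offset":[0.09,0.085,0.0],"spin":98,"fingers":255},{"offset":[0.09,0.085,0.0],"spin":105,"fingers":255},{"offset":[0.09,0.085,0.0],"spin":112,"fingers":255},{"offset":[0.09,0.085,0.0],"spin":119,"fingers":255},{"offset":[0.09,0.085,0.0],"spin":126,"fingers":255},{"offset":[0.09,0.085,0.0],"spin":130,"fingers":255},{"offset":[0.09,0.085,0.0],"spin":130,"fingers":255}]'

```text
time: 6.12
tool_pos: [0.5363, 0.2988, 0.3795]
tcp_rot: [-1.104, -2.94, 0.003]
ft_force: [-0.1, -0.3, -4.6]
gripper_width: 0.0427
```

Emit:
carry_out --rows '[{"offset":[0,0,0],"spin":7,"fingers":255},{"offset":[0,0,0],"spin":14,"fingers":255},{"offset":[0,0,0],"spin":21,"fingers":255},{"offset":[0,0,0],"spin":28,"fingers":255},{"offset":[0,0,0],"spin":35,"fingers":255},{"offset":[0,0,0],"spin":42,"fingers":255},{"offset":[0,0,0],"spin":49,"fingers":255},{"offset":[0,0,0],"spin":56,"fingers":255},{"offset":[0,0,0],"spin":63,"fingers":255},{"offset":[0,0,0],"spin":70,"fingers":255},{"offset":[0,0,0],"spin":77,"fingers":255},{"offset":[0,0,0],"spin":84,"fingers":255},{"offset":[0,0,0],"spin":91,"fingers":255},{"offset":[0,0,0],"spin":98,"fingers":255},{"offset":[0,0,0],"spin":105,"fingers":255},{"offset":[0,0,0],"spin":112,"fingers":255},{"offset":[0,0,0],"spin":119,"fingers":255},{"offset":[0,0,0],"spin":125,"fingers":255},{"offset":[0,0,0],"spin":125,"fingers":255},{"offset":[0,0,0],"spin":125,"fingers":255}]'

```text
time: 7.78
tool_pos: [0.5356, 0.3003, 0.38]
tcp_rot: [2.092, -2.342, 0.001]
ft_force: [0.4, -0.1, -4.0]
gripper_width: 0.0421
```

```bash
python3 - <<'E'
from h import *
import pickle
s=bot.read_state();c=bot.get_calibration('wrist');save('wrist','pics/w3.png');pickle.dump(c,open('w3.pkl','wb'))
print(s['joint_positions'],s['tool_pos'],s['tcp_rot'],s['ft_force'],proj(c,(.5355,.2103,.05)))
R=cv2.Rodrigues(s['tcp_rot'])[0];print('yaw x',np.degrees(np.arctan2(R[1,0],R[0,0])))
E
```

```text
[ 0.31500342  0.97884133 -1.48875529  1.65218987  0.98332447  1.4591312
  1.75093133] [0.5356206  0.30032004 0.37996668] [ 2.09161858e+00 -2.34203652e+00  1.26562809e-03] [ 0.37320152 -0.05365449 -4.01324056] [304.74968134 106.75707241]
yaw x -96.46537374857316
```

View pics/w3.png

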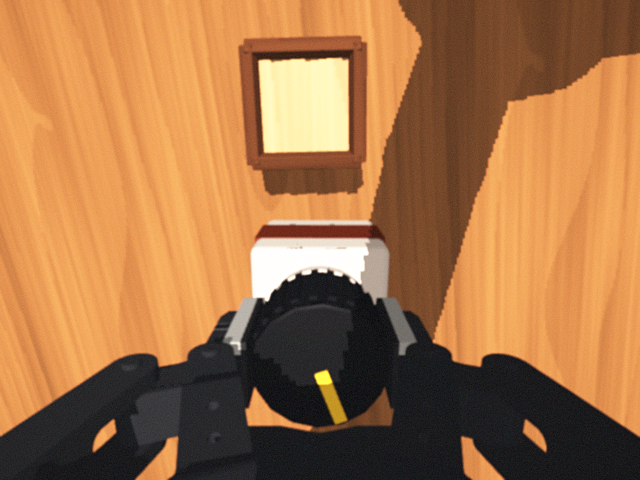

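The holder floor is centred at about (305,106), matching the prediction of (304.7,106.8), and looks nearly square to the tool.

```bash
python3 - <<'E'
from h import *
import pickle
c=pickle.load(open('w3.pkl','rb'))
im=cv2.imread('pics/w3.png');h=cv2.cvtColor(im,cv2.COLOR_BGR2HSV)
def rep(B,z,n):
    P=np.array([onz(c,*x,z) for x in B]);e=np.diff(np.vstack([P,P[:1]]),axis=0)
    print(n,P.mean(0).round(4),np.linalg.norm(e,axis=1).round(4),np.degrees(np.arctan2(e[:,1],e[:,0])).round(1))
def quad(f):
    k=cv2.convexHull(max(cv2.findContours(f,0,1)[0],key=cv2.contourArea))
    return cv2.approxPolyN(k,4,ensure_convex=True).reshape(-1,2)
roi=(slice(30,172),slice(235,375));f=np.zeros((480,640),np.uint8)
f[roi]=((h[...,2]>190)&(h[...,1]<135))[roi];f=cv2.morphologyEx(f,cv2.MORPH_OPEN,np.ones((5,5)));q=quad(f);print(q.tolist());rep(q,.05,'floor')
g=np.zeros_like(f);g[roi]=((h[...,2]<150)&(h[...,1]>100))[roi];g=cv2.morphologyEx(g,cv2.MORPH_OPEN,np.ones((5,5)));q=quad(g);print(q.tolist());rep(q,.059,'rim')
E
```

```text
[[348, 150], [264, 152], [258, 60], [347, 59]]
floor [0.5358 0.2102 0.05  ] [0.0611 0.0612 0.061  0.0604] [ -5.1 -94.8 174.2  85.3]
[[354, 155], [257, 156], [250, 51], [355, 48]]
rim [0.5356 0.2095 0.059 ] [0.0687 0.0675 0.0694 0.0686] [ -5.9 -95.  175.1  84.3]
```

Emit:
carry_out --rows '[{"offset":[0,-0.02,0],"spin":1,"fingers":255},{"offset":[0,-0.05,0],"spin":1,"fingers":255},{"offset":[0,-0.075,0],"spin":1,"fingers":255},{"offset":[0,-0.0905,0],"spin":1,"fingers":255},{"offset":[0,-0.0905,0],"spin":1,"fingers":255},{"offset":[0,-0.0905,-0.02],"spin":1,"fingers":255},{"offset":[0,-0.0905,-0.045],"spin":1,"fingers":255},{"offset":[0,-0.0905,-0.06],"spin":1,"fingers":255},{"offset":[0,-0.0905,-0.068],"spin":1,"fingers":255},{"offset":[0,-0.0905,-0.073],"spin":1,"fingers":255},{"offset":[0,-0.0905,-0.077],"spin":1,"fingers":255},{"offset":[0,-0.0905,-0.08],"spin":1,"fingers":255},{"offset":[0,-0.0905,-0.08],"spin":1,"fingers":255},{"offset":[0,-0.0905,-0.08],"spin":1,"fingers":255}]'

```text
time: 9.0
tool_pos: [0.535, 0.2114, 0.3013]
tcp_rot: [-2.12, 2.317, -0.0]
ft_force: [-0.4, -0.1, -4.2]
gripper_width: 0.0424
```

```bash
python3 - <<'E'
from h import *
s=bot.read_state()
for k in('joint_positions','tool_pos','tcp_rot','ft_force','wrist_torque'):print(k,np.round(s[k],4))
E
```

```text
joint_positions [ 0.4798  0.9993 -1.4084  1.8131  1.0358  1.3052  1.8405]
tool_pos [0.535  0.2114 0.3013]
tcp_rot [-2.1204e+00  2.3169e+00 -2.0000e-04]
ft_force [-0.3851 -0.1092 -4.2051]
wrist_torque [-0.0456 -0.0054 -0.0133]
```

Emit:
carry_out --rows '[{"offset":[0.001,-0.001,-0.002],"spin":0,"fingers":255},{"offset":[0.001,-0.001,-0.004],"spin":0,"fingers":255},{"offset":[0.001,-0.001,-0.006],"spin":0,"fingers":255},{"offset":[0.001,-0.001,-0.008],"spin":0,"fingers":255},{"offset":[0.001,-0.001,-0.009],"spin":0,"fingers":255},{"offset":[0.001,-0.001,-0.01],"spin":0,"fingers":255},{"offset":[0.001,-0.001,-0.01],"spin":0,"fingers":255},{"offset":[0.001,-0.001,-0.01],"spin":0,"fingers":255}]'

```text
time: 9.67
tool_pos: [0.5359, 0.2102, 0.2925]
tcp_rot: [-2.121, 2.317, -0.002]
ft_force: [-3.0, -2.8, 9.3]
gripper_width: 0.042
```

```bash
python3 - <<'E'
from h import *
s=bot.read_state()
for k in('joint_positions','tool_pos','tcp_rot','ft_force','wrist_torque'):print(k,np.round(s[k],4))
save('side','pics/s2.png')
im=cv2.imread('pics/s2.png');cv2.imwrite('pics/s2c.png',cv2.resize(im[120:280,220:380],None,fx=3.5,fy=3.5,interpolation=cv2.INTER_CUBIC))
E
```

```text
joint_positions [ 0.4771  1.0088 -1.3971  1.8174  1.0487  1.2955  1.8368]
tool_pos [0.5359 0.2102 0.2925]
tcp_rot [-2.1206e+00  2.3171e+00 -1.9000e-03]
ft_force [-3.0077 -2.8381  9.3412]
wrist_torque [-0.7388  0.7025  0.032 ]
```

View pics/s2c.png

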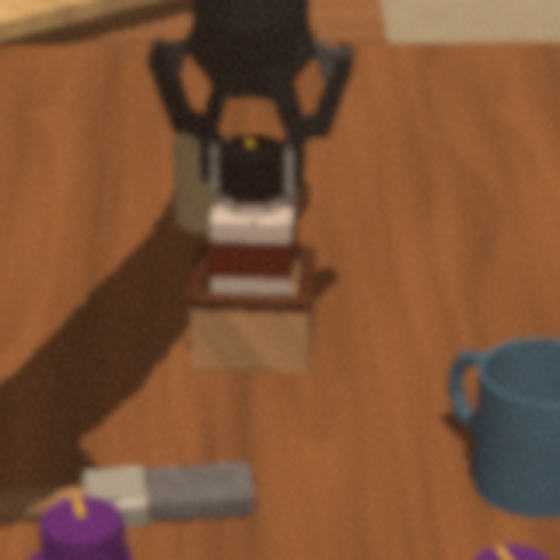

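The jar foot is inside the rim with z at 0.2925 as predicted for home, and it is pressing lightly. Now I'll screw clockwise 105°, which is less than the least possible 2.1 rad.

Emit:
carry_out --rows '[{"offset":[0,0,-0.0001],"spin":-7,"fingers":255},{"offset":[0,0,-0.0002],"spin":-14,"fingers":255},{"offset":[0,0,-0.0004],"spin":-21,"fingers":255},{"offset":[0,0,-0.0005],"spin":-28,"fingers":255},{"offset":[0,0,-0.0006],"spin":-35,"fingers":255},{"offset":[0,0,-0.0007],"spin":-42,"fingers":255},{"offset":[0,0,-0.0009],"spin":-49,"fingers":255},{"offset":[0,0,-0.001],"spin":-56,"fingers":255},{"offset":[0,0,-0.0011],"spin":-63,"fingers":255},{"offset":[0,0,-0.0012],"spin":-70,"fingers":255},{"offset":[0,0,-0.0013],"spin":-77,"fingers":255},{"offset":[0,0,-0.0015],"spin":-84,"fingers":255},{"offset":[0,0,-0.0016],"spin":-91,"fingers":255},{"offset":[0,0,-0.0017],"spin":-98,"fingers":255},{"offset":[0,0,-0.0018],"spin":-105,"fingers":255},{"offset":[0,0,-0.0018],"spin":-105,"fingers":255},{"offset":[0,0,-0.0018],"spin":-105,"fingers":255}]'

```text
time: 11.13
tool_pos: [0.5347, 0.2125, 0.2908]
tcp_rot: [0.544, 3.094, 0.004]
ft_force: [-4.3, 1.5, 8.1]
gripper_width: 0.0425
```

```bash
cat > st.py <<'E'
from h import *
s=bot.read_state()
for k in('time','joint_positions','tool_pos','ft_force','wrist_torque','gripper_width'):print(k,np.round(s[k],4))
R=cv2.Rodrigues(s['tcp_rot'])[0];print('yaw x',np.degrees(np.arctan2(R[1,0],R[0,0])))
E
python3 st.py
```

```text
time 11.1333
joint_positions [ 0.3598  0.7661 -1.1022  1.8221  0.7832  1.0648  0.1757]
tool_pos [0.5347 0.2125 0.2908]
ft_force [-4.2978  1.5455  8.077 ]
wrist_torque [ 0.3649  1.1442 -0.0919]
gripper_width 0.0425
yaw x 160.04328967570814
```

Emit:
carry_out --rows '[{"offset":[0,0,-0.0001],"spin":-7,"fingers":255},{"offset":[0,0,-0.0002],"spin":-14,"fingers":255},{"offset":[0,0,-0.0003],"spin":-20,"fingers":255},{"offset":[0,0,-0.0003],"spin":-20,"fingers":255}]'

```text
time: 11.47
tool_pos: [0.535, 0.2127, 0.2905]
tcp_rot: [1.079, 2.95, 0.006]
ft_force: [-4.0, 3.6, 6.5]
gripper_width: 0.0423
```

```bash
python3 st.py
```

```text
time 11.4667
joint_positions [ 0.3217  0.7228 -1.0317  1.8229  0.7238  1.025  -0.134 ]
tool_pos [0.535  0.2127 0.2905]
ft_force [-4.0269  3.621   6.5017]
wrist_torque [ 0.7599  1.0602 -0.0569]
gripper_width 0.0423
yaw x 139.8324337039999
```

Emit:
carry_out --rows '[{"offset":[0,0,-0.0001],"spin":-7,"fingers":255},{"offset":[0,0,-0.0002],"spin":-14,"fingers":255},{"offset":[0,0,-0.0003],"spin":-20,"fingers":255},{"offset":[0,0,-0.0003],"spin":-20,"fingers":255}]'

```text
time: 11.8
tool_pos: [0.5357, 0.2126, 0.2902]
tcp_rot: [1.572, 2.719, 0.007]
ft_force: [-2.1, 4.1, 7.0]
gripper_width: 0.0427
```

```bash
python3 st.py|grep -E "yaw|torque|pos"
```

```text
joint_positions [ 0.2794  0.6833 -0.9583  1.8234  0.6643  0.9894 -0.4364]
tool_pos [0.5357 0.2126 0.2902]
wrist_torque [ 0.9976  0.5287 -0.0668]
yaw x 119.92725184823871
```

Emit:
carry_out --rows '[{"offset":[0,0,-0.0001],"spin":-7,"fingers":255},{"offset":[0,0,-0.0002],"spin":-14,"fingers":255},{"offset":[0,0,-0.0003],"spin":-17,"fingers":255},{"offset":[0,0,-0.0003],"spin":-17,"fingers":255}]'

```text
time: 12.13
tool_pos: [0.5363, 0.2122, 0.2899]
tcp_rot: [1.953, 2.46, 0.008]
ft_force: [0.2, 4.3, 6.6]
gripper_width: 0.0423
```

```bash
python3 st.py|grep -E "yaw|torque|pos"
```

```text
joint_positions [ 0.2403  0.6528 -0.8939  1.824   0.6137  0.9625 -0.6908]
tool_pos [0.5363 0.2122 0.2899]
wrist_torque [ 0.8953  0.1275 -0.0459]
yaw x 103.09983764018021
```

Emit:
carry_out --rows '[{"offset":[0,0,-0.0001],"spin":-7,"fingers":255},{"offset":[0,0,-0.0002],"spin":-14,"fingers":255},{"offset":[0,0,-0.0002],"spin":-14,"fingers":255}]'

```text
time: 12.38
tool_pos: [0.5367, 0.212, 0.2897]
tcp_rot: [2.241, 2.2, 0.009]
ft_force: [0.3, 4.8, 7.5]
gripper_width: 0.0425
```

```bash
python3 st.py|grep -E "yaw|torque|tool_pos"
```

```text
tool_pos [0.5367 0.212  0.2897]
wrist_torque [ 1.0774 -0.059  -0.0975]
yaw x 88.9350668161096
```

Emit:
carry_out --rows '[{"offset":[0,0,-0.0001],"spin":-7,"fingers":255},{"offset":[0,0,-0.0002],"spin":-14,"fingers":255},{"offset":[0,0,-0.0002],"spin":-14,"fingers":255}]'

```text
time: 12.63
tool_pos: [0.537, 0.2118, 0.2895]
tcp_rot: [2.492, 1.912, 0.01]
ft_force: [1.5, 5.0, 6.7]
gripper_width: 0.0425
```

```bash
python3 st.py|grep -E "yaw|torque|tool_pos"
```

```text
tool_pos [0.537  0.2118 0.2895]
wrist_torque [ 1.0588 -0.4071 -0.0623]
yaw x 74.98523707376596
```

Emit:
carry_out --rows '[{"offset":[0,0,-0.0001],"spin":-7,"fingers":255},{"offset":[0,0,-0.0002],"spin":-12,"fingers":255},{"offset":[0,0,-0.0002],"spin":-12,"fingers":255}]'

```text
time: 12.88
tool_pos: [0.5373, 0.2117, 0.2893]
tcp_rot: [2.677, 1.643, 0.01]
ft_force: [2.3, 4.5, 6.3]
gripper_width: 0.0423
```

```bash
python3 st.py|grep -E "yaw|torque|tool_pos"
```

```text
tool_pos [0.5373 0.2117 0.2893]
wrist_torque [ 0.9784 -0.4505 -0.1025]
yaw x 63.08910322213354
```

Emit:
carry_out --rows '[{"offset":[0,0,-0.0001],"spin":-7,"fingers":255},{"offset":[0,0,-0.0002],"spin":-12,"fingers":255},{"offset":[0,0,-0.0002],"spin":-12,"fingers":255}]'

```text
time: 13.13
tool_pos: [0.5365, 0.2115, 0.289]
tcp_rot: [2.829, 1.362, 0.007]
ft_force: [-0.3, 0.5, 9.1]
gripper_width: 0.0421
```

```bash
python3 st.py|grep -E "yaw|torque|pos"
```

```text
joint_positions [ 0.1023  0.5752 -0.6884  1.8288  0.4601  0.8983 -1.4734]
tool_pos [0.5365 0.2115 0.289 ]
wrist_torque [ 0.1608 -0.0716  1.7212]
yaw x 51.40508848743104
```

Torque jumped to 1.7 N·m, so the cap has bottomed out. I'll hold 0.4 s there and take a reference frame before backing off.

Emit:
carry_out --rows '[{"offset":[0,0,0],"spin":0,"fingers":255},{"offset":[0,0,0],"spin":0,"fingers":255},{"offset":[0,0,0],"spin":0,"fingers":255},{"offset":[0,0,0],"spin":0,"fingers":255},{"offset":[0,0,0],"spin":0,"fingers":255}]'

```text
time: 13.55
tool_pos: [0.5365, 0.2115, 0.289]
tcp_rot: [2.827, 1.368, 0.007]
ft_force: [-1.0, 0.9, 10.7]
gripper_width: 0.0421
```

```bash
python3 - <<'E'
from h import *
import pickle
c=bot.get_calibration('wrist');pickle.dump(c,open('w4.pkl','wb'));save('wrist','pics/w4.png')
E
python3 st.py|grep -E "yaw|torque|pos|force"
```

```text
joint_positions [ 0.1035  0.5757 -0.6898  1.8288  0.4609  0.8986 -1.4696]
tool_pos [0.5365 0.2115 0.289 ]
ft_force [ 0.3907  0.907  10.7936]
wrist_torque [ 0.198  -0.0212  1.6321]
yaw x 51.650605952106545
```

View pics/w4.png

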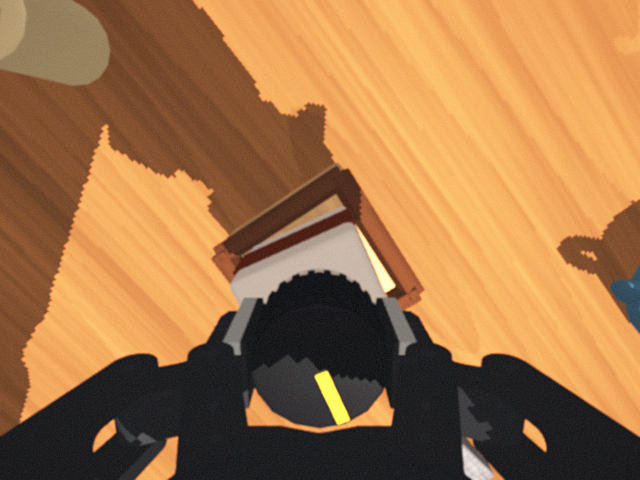

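The view shows the jar down inside the rim, turned clockwise against the socket walls. The pointer runs (322,375) to (345,420), the same as before, so the cap didn't slip in the fingers. Backing off now, with allowance for the jar's play in the socket.

Emit:
carry_out --rows '[{"offset":[0,0,0.0001],"spin":7,"fingers":255},{"offset":[0,0,0.0002],"spin":14,"fingers":255},{"offset":[0,0,0.0004],"spin":21,"fingers":255},{"offset":[0,0,0.0005],"spin":28,"fingers":255},{"offset":[0,0,0.0006],"spin":35,"fingers":255},{"offset":[0,0,0.0007],"spin":42,"fingers":255},{"offset":[0,0,0.0008],"spin":49,"fingers":255},{"offset":[0,0,0.0009],"spin":56,"fingers":255},{"offset":[0,0,0.001],"spin":63,"fingers":255},{"offset":[0,0,0.0011],"spin":70,"fingers":255},{"offset":[0,0,0.0012],"spin":77,"fingers":255},{"offset":[0,0,0.0013],"spin":84,"fingers":255},{"offset":[0,0,0.0014],"spin":91,"fingers":255},{"offset":[0,0,0.0015],"spin":98,"fingers":255},{"offset":[0,0,0.0015],"spin":98,"fingers":255},{"offset":[0,0,0.0015],"spin":98,"fingers":255},{"offset":[0,0,0.0015],"spin":98,"fingers":255}]'

```text
time: 15.02
tool_pos: [0.5345, 0.211, 0.2905]
tcp_rot: [-0.829, -3.029, 0.001]
ft_force: [-8.6, -1.6, 18.1]
gripper_width: 0.0422
```

```bash
python3 - <<'E'
from h import *
import pickle
c=bot.get_calibration('wrist');pickle.dump(c,open('w5.pkl','wb'));save('wrist','pics/w5.png')
E
python3 st.py
```

```text
time 15.0667
joint_positions [ 0.3425  0.7434 -1.0664  1.8231  0.7529  1.0478  0.0128]
tool_pos [0.5345 0.2111 0.2905]
ft_force [-8.9064 -1.5913 18.5035]
wrist_torque [-0.3998  1.886   0.0193]
gripper_width 0.0423
yaw x 149.3832745311349
```

View pics/w5.png

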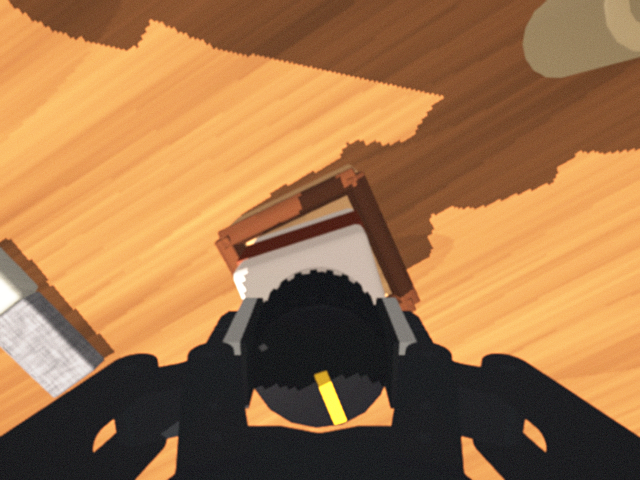

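The jar is still inside the rim and the pointer is unchanged in the grip. I'll measure the jar's own yaw from the shoulder edge in both frames to get the net cap turn.

```bash
python3 - <<'E'
from h import *
import pickle
for n in('w4','w5'):
    c=pickle.load(open(n+'.pkl','rb'));im=cv2.imread(f'pics/{n}.png');h=cv2.cvtColor(im,cv2.COLOR_BGR2HSV)
    m=((h[...,1]<70)&(h[...,2]>130)).astype(np.uint8);r=np.zeros_like(m);r[200:300,225:400]=m[200:300,225:400]
    # top edge: first white pixel per column, middle columns
    cols=np.arange(262,335);pts=[]
    for u in cols:
        v=np.flatnonzero(r[:,u]); 
        if len(v):pts.append((u,v[0]))
    P=np.array([onz(c,*p,.11) for p in pts],np.float32)[:,:2]
    l=cv2.fitLine(P,cv2.DIST_HUBER,0,.001,.001).ravel();res=np.abs((P-l[2:])@[-l[1],l[0]])
    a=np.degrees(np.arctan2(l[1],l[0]));print(n,'edge yaw mod90',a%90-90*(a%90>45),'med res',np.median(res),pts[0],pts[-1])
E
```

```text
w4 edge yaw mod90 -13.6812744140625 med res 9.148661e-05 (np.int64(262), np.int64(242)) (np.int64(334), np.int64(210))
w5 edge yaw mod90 -12.406455993652344 med res 9.0888236e-05 (np.int64(262), np.int64(236)) (np.int64(334), np.int64(213))
```

Emit:
carry_out --rows '[{"offset":[-0.0005,0,0.0004],"spin":0,"fingers":255},{"offset":[-0.0005,0,0.0004],"spin":0,"fingers":255},{"offset":[-0.0005,0,0.0004],"spin":0,"fingers":255},{"offset":[-0.0005,0,0.0004],"spin":0,"fingers":255},{"offset":[-0.0005,0,0.0004],"spin":0,"fingers":255}]'

```text
time: 15.48
tool_pos: [0.5343, 0.211, 0.2906]
tcp_rot: [-0.829, -3.029, 0.001]
ft_force: [-6.5, 0.5, 14.0]
gripper_width: 0.0424
```

```bash
python3 st.py; python3 - <<'E'
from h import *
save('side','pics/s3.png');im=cv2.imread('pics/s3.png');cv2.imwrite('pics/s3c.png',cv2.resize(im[140:260,230:370],None,fx=5,fy=5,interpolation=cv2.INTER_CUBIC))
E
```

```text
time 15.4833
joint_positions [ 0.3429  0.7427 -1.0665  1.8239  0.7528  1.0468  0.0126]
tool_pos [0.5343 0.211  0.2906]
ft_force [-6.5281  0.4826 14.0226]
wrist_torque [-0.133   1.5068  0.0175]
gripper_width 0.0424
yaw x 149.37755236412042
```

View pics/s3c.png

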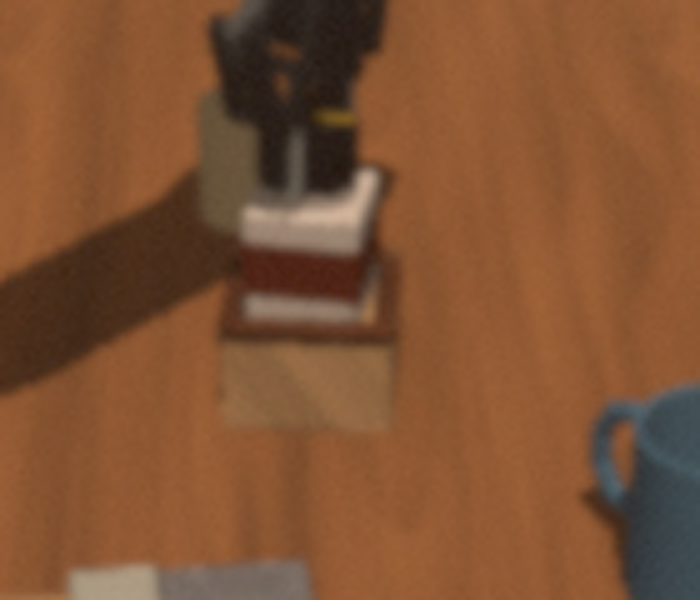

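```bash
python3 -c "
from workcell import bot
print(bot.finish_job())"
```

```text
the job is handed in; nothing more can be done
None
```

I handed the job in at 15.5 s with the jar in the holder, the cap backed off about a quarter turn and still gripped. No verdict was reported.

**What I did:** I gripped the jar by its cap, carried it upright to the holder and turned it to line up with the socket. I lowered it in and screwed the cap clockwise about 205° until the wrist torque jumped from about 0.06 to 1.7 N·m. I held it there for 0.4 s, then turned the tool back 98°.

**Last checks:**
- **Cap setting:** the tool turned back 97.7° and the jar followed by about 1.3°. That leaves the cap about 96°, or 1.68 rad, from bottomed out, against a limit of 1.22 to 1.92. The pointer had not moved in the grip, so the cap did not slip.
- **Jar position:** the height was within about 1 mm of what I expected for the jar fully down. The tool was about 1.7 mm sideways from the measured socket centre. The side view shows the jar upright inside the rim.
- **Grip:** the fingers were on the cap at 42 mm opening, with 70 N set.
- **Bystanders:** the mug, brush and prop looked undisturbed in the last views. The bowl was not in those, but nothing went near it after the jar was lifted.

**What disagreed:**
- **Jar yaw:** the jar sits about 7° askew in the socket, slightly more than the 5.5° I worked out from the sizes. The height showed no sign of it riding up the rim.
- **Side load:** about 6 N sideways and 14 N downward push remained at the end.

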